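Squeeze the long forceps to the red lines on the lever board

ROBOT

A 7-joint arm with a two-finger parallel gripper is mounted at the origin on the work surface. World frame = base frame: x ahead of the robot, y to its left, z up, the work surface at z = 0. Lengths are in mm, angles in rad, forces in N, time in s.
With the tool pointing down it reaches from about 400 to 875 mm from the base axis. Payload 19.3 kg.
Tool frame: the origin (TCP) lies at the very end of the fingers, on their centre line; the grasp point (between the pads) lies 19 mm behind it (grip_point_offset is the z of the grasp point in the tool frame, in mm); z points along the fingers, x is the direction in which the jaws open and shut, and the axes are right-handed (so a half turn about z gives the same grasp; the last joint's range is limited). The gripper opens to 85 mm and grips with 20 to 120 N. Pads are 22 mm wide; open, the fingers measure 114 mm over their backs; the gripper's body (76 mm by 85 mm) begins 54 mm behind the grasp point. The pads swing forward as they close: fully open they stand 13 mm farther back than shut.
Start: joints at [-1.358, 0.521, -0.036, 1.599, 0.021, 1.021, -0.113], TCP at [174.423, 600.16, 231.291] pointing down, gripper open.
Joint ranges: [-2.91, 2.91], [-0.3, 2.13], [-1.5, 1.42], [0.17, 2.43], [-1.26, 4.41], [0.16, 1.93], [-2.52, 2.52]. Speed limits (rad/s): [1.89, 1.89, 2.39, 2.39, 3.01, 3.01, 3.01].

INTERFACE

Orientations are given as a 3x3 rotation matrix whose columns are the frame's x, y, z axes.
In Python, from workcell import movep, movel, goto_joints, open_gripper, clamp, wait, inverse_kinematics, read_state, camera, PlanningError, finish_job, grip_point_offset gives the robot as it stands. Calls block until the motion is done:
- movep(position, orientation): joint-space move of the TCP to a pose.
- movel(position, frame=None, max_speed=150, guard=None): straight line of the TCP; frame=None keeps the orientation; max_speed is the mean speed in mm/s. With guard (N) it stops when the force on the tool has changed by that much, and returns True; else False.
- goto_joints(angles): joint-space move.
- open_gripper() and clamp(): open the fingers fully, or close them until they stop; the grip force is fixed at half the most.
- wait(seconds).
- inverse_kinematics(position, orientation): joint angles nearest the present ones, or None.
- read_state(): the state.
- camera(name): name is "scene" or "side" or "wrist"; returns a dict with "image" (480x640x3 uint8, blue, green, red), "range_z" (480x640 float32, mm along the optical axis (not along the pixel's ray), 0 where there is no reading), "fx", "fy", "cx", "cy" (pixels), "cam_to_world" (4x4, takes a point from camera to world coordinates). Camera axes: x right, y up, looking along -z (the intrinsics and any distortion apply to the point x, -y, -z); pixel columns grow to the right and rows downward; lengths in mm; the calibration is good to about 2 mm. A picture is of the moment at which its call begins.
A pose or a line that the arm cannot do raises PlanningError and nothing moves.
- finish_job(): hands the job in, once; it reports no verdict.
The state is a dict: "time": time; "qpos": joint angles; "qvel": joint speeds; "joint_efforts": joint torques, N m; "eef_pos": TCP position; "tool_rot": TCP orientation; "ft_force": force on the tool from outside, world axes, zero at the start; "torque": the same for the moment, N m; "finger_gap": finger opening in mm.
Only numpy, scipy, OpenCV 4.12 (cv2) and the standard library are available. Lean on these libraries where they do the work, as an engineer would, in place of code of your own. Each camera call takes 0.05 s, during which the arm holds its last target.

TASK

For the class's reading of the forceps as a lever, take the long steel forceps off their blue rest and lay them on the lever board, with the joined end down in the slotted block and the points over the white plate, and let go so that the arms spring fully open. Then take them by the ribbed finger grips and squeeze until the points stand over the two red lines, 12 mm apart, and finish while still holding them steady like that; leave the other things on the bench where they are.

Things in the scene. Friction and masses are not known exactly. Their poses are not given: they have to be found in the camera images.
- forceps_grip (a point): Loose steel forceps, 90 g, 240 mm long, lying on edge, arms spread sideways. The point is midway between the dark ribbed grips (44 mm long), half-way up the 12 mm tall arms; the centre of mass is about 20 mm behind it. x runs to the points (105 mm ahead), y to the left arm, z up; the heel ends 135 mm behind. Width over the grips about 36 mm sprung open, 23 mm with points 12 mm apart, 18 mm closed
- forceps_heel (a point): centre of the forceps' heel, a block 27 mm long, 10 mm wide and 12 mm tall where the arms are joined; 121.5 mm behind forceps_grip
- forceps: the same forceps (heel and both arms), origin on the underside, 6 mm straight below forceps_grip, same axes
- tip_left (a point): middle of the end of the left point (2.5 mm thick, 7 mm tall), 105 mm ahead of forceps_grip and 18 mm to its left when sprung open. The gap of the points is counted between this point and tip_right: 36 mm when sprung open
- tip_right (a point): the same for the right point
- blade_left (a joint): turn of the left arm about its hinge in the heel (125 mm behind forceps_grip, 3 mm to the left): 0 sprung open, grows as it is squeezed in, 0.052 when its point has moved in 12 mm (both so: points 12 mm apart), 0.070 closed. Spring 18 N m/rad: about 7.5 N on each grip holds the points 12 mm apart
- blade_right (a joint): the same for the right arm
- lever_board: Plywood board 304 x 110 mm, 18 mm thick, fixed to the bench, x along it. Origin at bench height; forceps laid in place have forceps_grip 46 mm straight above it and the same axes. A brown slotted block stands at the -x end, a brown block with a white ruled plate (x 56 to 141 mm, 88 mm wide) at the +x end; between them only the bare board lies below the arms
- heel_seat (a point): middle of the slot's floor, 40 mm above the bench, 121.5 mm behind the board's origin. The slot runs along x, 15 mm wide between walls 6 mm high, with a mouth above that flares to 23 mm wide at 10 mm; open in front (9.5 mm ahead of this point), closed by a 12 mm high wall 19.5 mm behind it. The forceps' heel drops in from above, with its middle over this point
- red_lines (a point): on the white plate (40 mm above the bench), midway between the two red lines, 105 mm ahead of the board's origin. The lines run along x, 3 mm wide, 58 mm long (31 mm behind to 27 mm ahead), with their middles 6 mm to the left and right of this point
- rest: blue plastic rest, fixed to the bench: foot plate 190 x 85 mm, 6 mm thick, and two cross bars 28 mm high, 85 mm behind and 60 mm ahead of its origin (each 10 mm thick, with 8 mm high lips at its ends), on which the forceps lie roughly along its x axis. Origin at bench height under the forceps' grips
- bottle_clear: small clear glass bottle with a black rubber stopper, 36 mm across, 77 mm tall; leave alone. Origin under its middle
- bottle_amber: amber glass bottle with a black stopper, 48 mm across, 107 mm tall; leave alone. Origin under its middle
- brass_weight: brass weight with a knob, 26 mm across, 39 mm tall; leave alone. Origin under its middle
- cylinder_tall: pale plastic measuring cylinder, foot 57 mm across, 210 mm tall; leave alone. Origin under its middle
- cylinder_short: pale plastic measuring cylinder, foot 72 mm across, 130 mm tall; leave alone. Origin under its middle
- petri_dish: closed Petri dish, 94 mm across, 15 mm tall; leave alone. Origin under its middle
- calculator: black pocket calculator, 125 x 70 x 14 mm; leave alone. Origin under its middle

How it is judged (in metres and radians):
On the way, in this order (a step that is already met when the one before it is completed fails the run):
1. the forceps lie in place on the lever board, heel in the slot and points over the white plate, let go and sprung open (x of forceps_heel in the frame of heel_seat between -0.012 and 0.012 m and y of forceps_heel in the frame of heel_seat between -0.004 and 0.004 m and z of forceps_heel in the frame of heel_seat between 0.003 and 0.01 m and angle between forceps_grip's own z axis and vertical below 0.12 rad and x of tip_left in the frame of red_lines between -0.02 and 0.02 m and z of tip_left in the frame of red_lines between 0.002 and 0.013 m and z of tip_right in the frame of red_lines between 0.002 and 0.013 m and distance between tip_left and tip_right above 0.032 m and contact force between the fingers and forceps below 0.1 N), for 0.3 s.
2. squeezed by the ribbed grips with the points over the red lines and held steady for one second (x of forceps_heel in the frame of heel_seat between -0.012 and 0.012 m and y of forceps_heel in the frame of heel_seat between -0.004 and 0.004 m and z of forceps_heel in the frame of heel_seat between 0.003 and 0.01 m and angle between forceps_grip's own z axis and vertical below 0.12 rad and x of tip_left in the frame of red_lines between -0.02 and 0.02 m and z of tip_left in the frame of red_lines between 0.002 and 0.013 m and z of tip_right in the frame of red_lines between 0.002 and 0.013 m and distance between tip_left and tip_right between 0.0095 and 0.0145 m and y of tip_left in the frame of red_lines between 0.0015 and 0.0105 m and y of tip_right in the frame of red_lines between -0.0105 and -0.0015 m and contact force between the fingers and forceps above 4 N and horizontal distance between the grasp point and forceps_grip below 0.022 m and velocity of joint blade_left between -0.05 and 0.05 rad/s and velocity of joint blade_right between -0.05 and 0.05 rad/s), for 1 s.
At the end, for the whole second after the job is handed in: Heel in the slot (within 12 mm along, 4 mm across, on its floor), forceps level, and the gripper holding them at the ribbed grips (grasp point within 22 mm of their middle, more than 4 N), the points 12 mm apart within 2.5 mm, each over its red line within 4.5 mm, and still (all of step 2 and linear speed of forceps below 0.01 m/s); the arm keeps its last pose, push and grip.
It fails at once if another thing on the bench is moved by more than 20 mm or tipped (distance of any of bottle_clear, bottle_amber, brass_weight, cylinder_tall, cylinder_short, petri_dish, calculator from where it was at the start of the episode above 0.02 m or angle between any of bottle_clear, bottle_amber, brass_weight, cylinder_tall, cylinder_short, petri_dish, calculator's own z axis and vertical above 0.3 rad).
It also fails if it takes over 50 s, if anything falls off the work surface, if the arm or the gripper's body presses on something with over 40 N, if the wrist force passes 120 N, or if a joint passes its speed limit or range.

## Working session

There is one attempt and no reset: what is moved stays moved. The work goes in short steps, each a Python script; the robot and the scene stay as the last script left them, time stands still between calls to the robot, and variables do not carry over. Pictures are saved under pics/ and viewed, and the job is handed in when it is done.

```bash
ls; mkdir -p pics
python3 - <<'E'
from workcell import *
import cv2, numpy as np
s=read_state(); print(s['time'],s['eef_pos'],s['tool_rot'],s['finger_gap'],s['ft_force']); print(grip_point_offset)
for n in ["scene","side","wrist"]:
    c=camera(n); cv2.imwrite(f"pics/{n}0.png",c["image"]); np.savez(f"{n}0.npz",**c); print(n,c["fx"],c["fy"],c["cx"],c["cy"],np.round(c["cam_to_world"],3).tolist(), [k for k in c])
E
```

```text
pics
0.0 [174.35579964 599.83504671 230.71223463] [[ 2.79028721e-01  9.60282736e-01 -2.01368703e-04]
 [ 9.60282059e-01 -2.79028765e-01 -1.14668694e-03]
 [-1.15733133e-03  1.26587837e-04 -9.99999322e-01]] 85.57015014702073 [-1.02276372  0.23455119  0.79382139]
-18.700000000000003
scene 463.39572754048265 463.39572754048265 316.5072114708418 242.98574783248256 [[0.153, -0.83, 0.537, 1093.777], [0.988, 0.131, -0.079, -69.119], [-0.004, 0.543, 0.84, 862.496], [0.0, 0.0, 0.0, 1.0]] ['image', 'range_z', 'fx', 'fy', 'cx', 'cy', 'cam_to_world']
side 514.9850142119969 514.9850142119969 318.0632018769232 237.67743646221558 [[-0.999, 0.026, -0.039, 516.681], [-0.045, -0.725, 0.687, 739.347], [-0.01, 0.688, 0.726, 873.392], [0.0, 0.0, 0.0, 1.0]] ['image', 'range_z', 'fx', 'fy', 'cx', 'cy', 'cam_to_world']
wrist 364.05937080506294 364.05937080506294 315.9825096009615 237.70934644053972 [[0.279, -0.907, -0.314, 93.972], [0.96, 0.263, 0.093, 623.811], [-0.002, -0.327, 0.945, 373.408], [0.0, 0.0, 0.0, 1.0]] ['image', 'range_z', 'fx', 'fy', 'cx', 'cy', 'cam_to_world']
```

View pics/scene0.png

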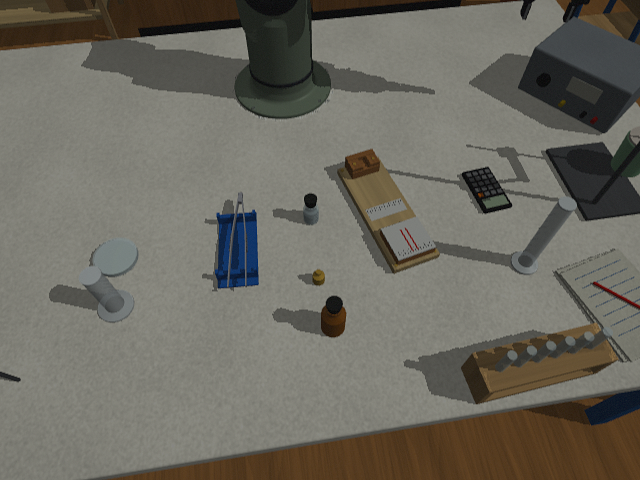

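View pics/side0.png

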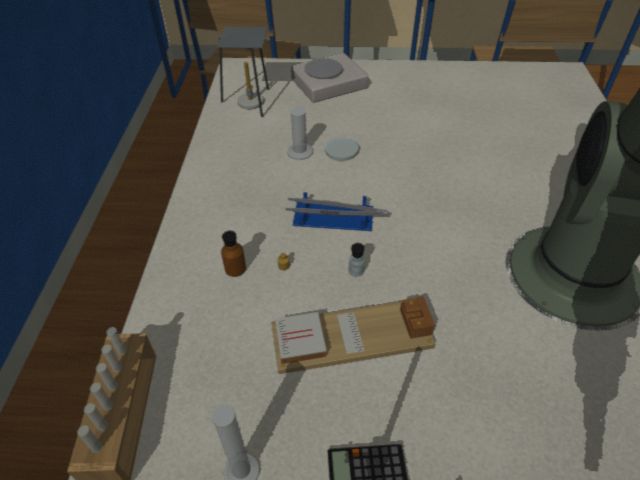

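View pics/wrist0.png

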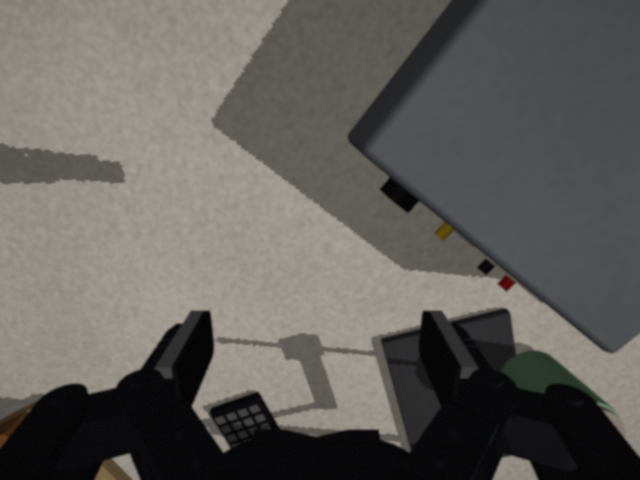

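```bash
cat > h.py <<'E'
import numpy as np, cv2
def ray(c,u,v):
    M=np.array(c["cam_to_world"]);d=np.array([(u-c["cx"])/c["fx"],-(v-c["cy"])/c["fy"],-1.0])
    return M[:3,3],M[:3,:3]@d
def onz(c,u,v,z):
    o,d=ray(c,u,v);return o+d*(z-o[2])/d[2]
def pt(c,u,v):
    o,d=ray(c,u,v);return o+d*float(c["range_z"][int(round(v)),int(round(u))])
def proj(c,p):
    M=np.array(c["cam_to_world"]);q=M[:3,:3].T@(np.array(p)-M[:3,3]);return c["cx"]+c["fx"]*q[0]/-q[2],c["cy"]+c["fy"]*q[1]/q[2]
def Rd(yaw):
    "tool down, tool x axis at yaw in world"
    c,s=np.cos(yaw),np.sin(yaw);return np.array([[c,s,0],[s,-c,0],[0,0,-1.]])
E
python3 - <<'E'
from h import *
c=dict(np.load("scene0.npz")); s=dict(np.load("side0.npz"))
for n,u,v,z in [("heel",240,197,40),("tipL?",231,287,40),("tipR?",246,285,40),("blk",362,160,50),("red",410,240,40),("bclear",311,200,77),("amber",334,303,107),("brass",319,270,39),("rest corners",217,213,36),("",256,210,36)]:
    print(n,onz(c,u,v,z).round(),pt(c,u,v).round())
for n,u,v,z in [("heel",388,212,40),("tip",291,197,40),("tip",288,209,40),("blk",417,313,50),("red",298,335,40)]:
    print('side',n,onz(s,u,v,z).round(),pt(s,u,v).round())
i=cv2.resize(c["image"][130:330,180:460],None,fx=2.8,fy=2.8,interpolation=cv2.INTER_CUBIC);cv2.imwrite("pics/z1.png",i)
i=cv2.resize(s["image"][170:380,200:460],None,fx=2.8,fy=2.8,interpolation=cv2.INTER_CUBIC);cv2.imwrite("pics/z2.png",i)
E
```

```text
heel [ 419. -143.   40.] [ 420. -143.   42.]
tipL? [ 645. -176.   40.] [ 624. -181.    1.]
tipR? [ 645. -146.   40.] [ 641. -147.   32.]
blk [361. 149.  50.] [353. 152.  41.]
red [592. 206.  40.] [591. 206.  39.]
bclear [482.  10.  77.] [481.  10.  77.]
amber [742.  14. 107.] [743.  13. 109.]
brass [633.   4.  39.] [633.   4.  39.]
rest corners [ 453. -197.   36.] [ 454. -197.   37.]
 [ 458. -111.   36.] [ 433. -112.    3.]
side heel [ 402. -138.   40.] [ 396. -179.    1.]
side tip [ 633. -182.   40.] [ 638. -227.   -0.]
side tip [ 636. -140.   40.] [ 637. -148.   32.]
side blk [361. 153.  50.] [358. 145.  38.]
side red [588. 205.  40.] [588. 205.  39.]
```

View pics/z1.png

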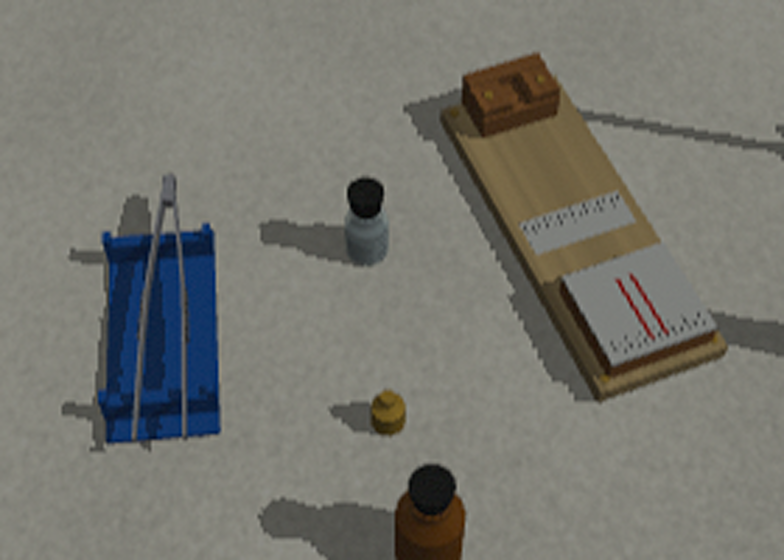

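View pics/z2.png

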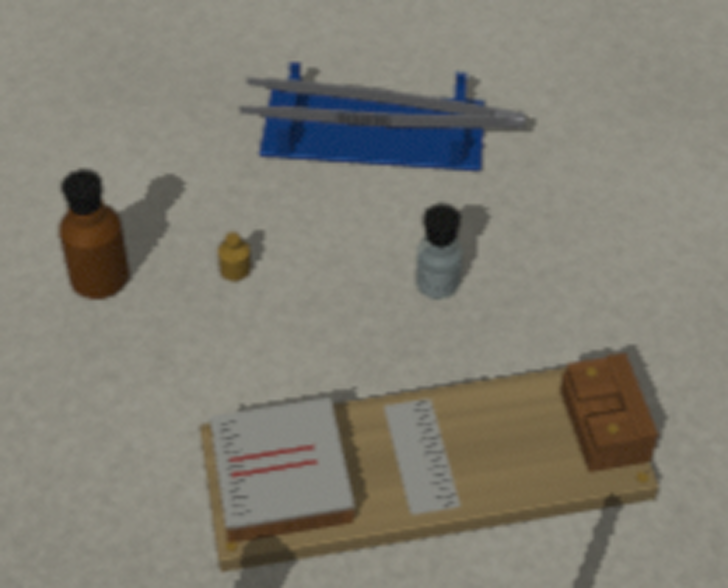

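Run:
```python
from workcell import *
from h import *
def snap(n):
    wait(0.3); c=camera("wrist"); cv2.imwrite(f"pics/{n}.png",c["image"]); np.savez(f"{n}.npz",**c); s=read_state(); print(n,s['time'],s['eef_pos'].round(1),np.round(s['qpos'],2))
ps=np.radians(13.6); movep([585,203,250],Rd(ps+np.pi/2)); snap("wb")
ps=np.radians(-5); movep([641,-160,250],Rd(ps+np.pi/2)); snap("wf")
```

```text
wb 2.5583 [584.9 203.2 250. ] [-0.45  0.49  0.03  1.6  -0.02  1.05  1.39]
wf 4.2833 [ 641.1 -159.5  250. ] [ 0.05  0.57  0.17  1.48 -0.1   1.1   1.72]
```

View pics/wb.png

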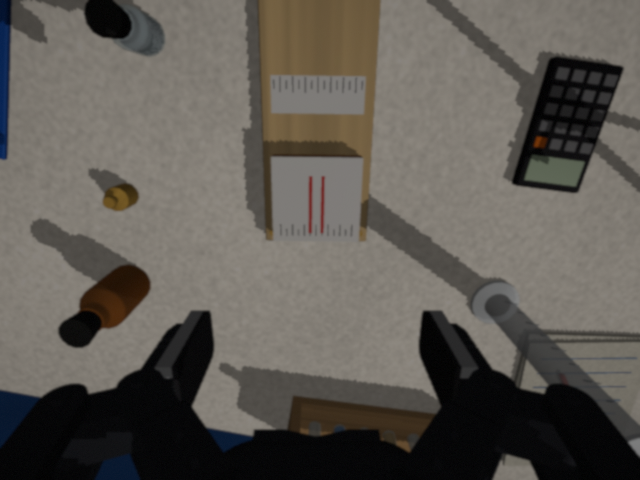

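View pics/wf.png

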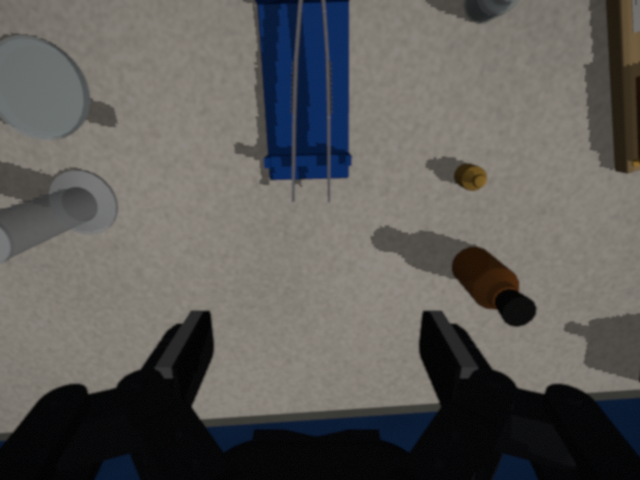

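```bash
cat >> h.py <<'E'
def snap(n,cam="wrist"):
    from workcell import wait,camera,read_state
    wait(0.3); c=camera(cam); cv2.imwrite(f"pics/{n}.png",c["image"]); np.savez(f"{n}.npz",**c); s=read_state(); print(n,round(s['time'],2),s['eef_pos'].round(1),np.round(s['qpos'],2)); return c
E
python3 - <<'E'
from workcell import *
from h import *
ps=np.radians(13.6); movep([500,180,250],Rd(ps+np.pi/2)); snap("wb2")
ps=np.radians(-5); movep([545,-152,250],Rd(ps+np.pi/2)); snap("wf2")
E
```

```text
wb2 6.01 [500.2 179.7 249.9] [-0.48  0.35  0.03  1.83 -0.01  0.96  1.36]
wf2 7.62 [ 545.1 -151.5  250. ] [ 0.01  0.41  0.22  1.75 -0.1   0.99  1.75]
```

View pics/wb2.png

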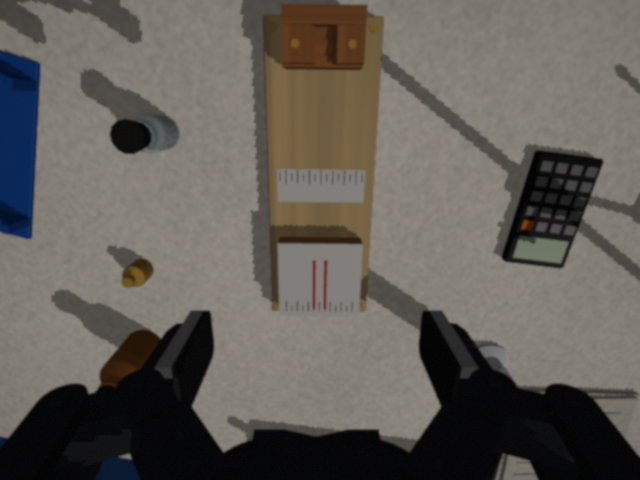

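View pics/wf2.png

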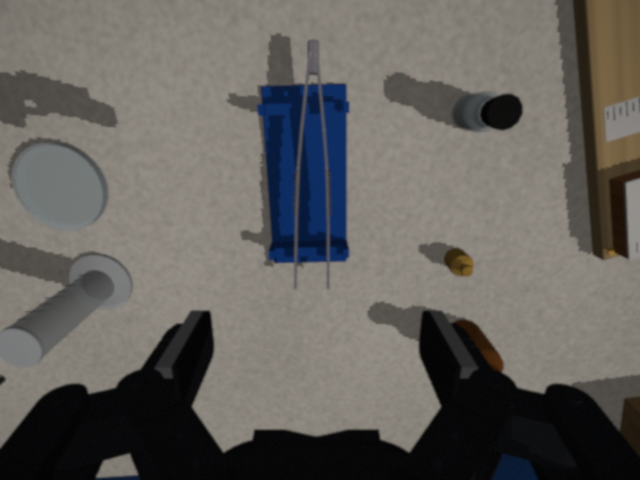

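Run:
```python
from h import *
for n,(a,b,c_,d) in [("wf2",(30,300,240,370)),("wb2",(0,320,240,400))]:
    c=dict(np.load(n+".npz")); im=c["image"][a:b,c_:d]
    cv2.imwrite(f"pics/{n}_z.png",cv2.resize(im,None,fx=1.85,fy=1.85,interpolation=cv2.INTER_CUBIC) if 0 else cv2.resize(im,None,fx=600/(b-a),fy=600/(b-a),interpolation=cv2.INTER_CUBIC))
```

```text
(no output)
```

View pics/wf2_z.png

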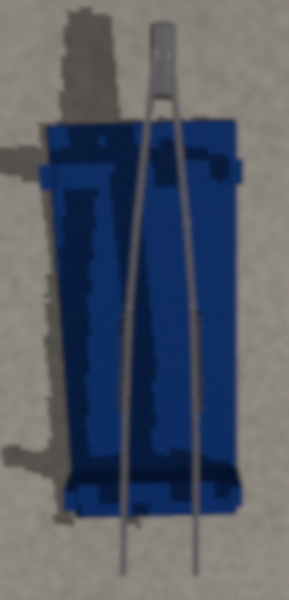

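View pics/wb2_z.png

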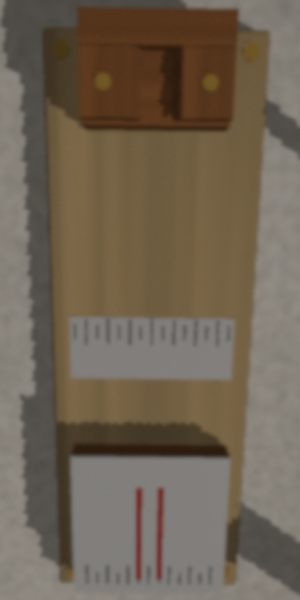

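Run:
```python
from h import *
f=dict(np.load("wf2.npz")); b=dict(np.load("wb2.npz"))
P=lambda c,u,v,z: onz(c,u,v,z)[:2]
# forceps: zoom factor 600/270, origin (240,30)
z=600/270
q=lambda x,y:(240+(x+.5)/z-.5,30+(y+.5)/z-.5)
heelend=P(f,*q(164,23),40); tl=P(f,*q(124,573),37.5); tr=P(f,*q(197,573),37.5)
# ribs
r=[P(f,*q(x,y),40) for x,y in [(122,310),(198,310),(122,410),(198,410)]]
print("heel",heelend,"tips",tl,tr,np.linalg.norm(tl-tr))
m=(tl+tr)/2; d=m-heelend; print("len",np.linalg.norm(d),"yaw",np.degrees(np.arctan2(d[1],d[0])), "grip",heelend+d*135/240, "grip via ribs",np.mean(r,0), np.linalg.norm(r[0]-r[1]),np.linalg.norm(r[0]-r[2]))
# board
im=b["image"].astype(int); red=((im[...,2]>120)&(im[...,1]<70)&(im[...,0]<70)).astype(np.uint8)
n,l,st,ce=cv2.connectedComponentsWithStats(red)
print(st.tolist(),ce.round(1).tolist())
z=600/320
q=lambda x,y:(240+(x+.5)/z-.5,(y+.5)/z-.5)
sc=[P(b,*q(103,81),50) for _ in [0]]+[P(b,*q(211,81),50)]
print("screws",sc)
pl=[P(b,*q(x,y),40) for x,y in [(72,455),(228,455),(229,583),(73,585)]]
print("plate",np.round(pl,1),np.mean(pl,0))
sl=[P(b,*q(x,y),zz) for x,y,zz in [(137,120,50),(181,120,50),(135,46,52),(181,46,52)]]
print("slot mouth",np.round(sl,1))
for u,v in [(q(158,80)),q(158,20),q(103,90),q(103,15),q(150,250)]: print(pt(b,u,v).round(1))
print(pt(f,*q(0,0)))
```

```text
heel [ 403.36447217 -141.25283967] tips [ 639.280952  -181.7685528] [ 642.33203865 -146.2981705 ] 35.6013644449567
len 238.5323176039157 yaw -5.480263997582872 grip [ 536.9256102  -154.06688328] grip via ribs [ 535.82400352 -154.77092958] 32.91341395887386 44.8388898125462
[[0, 0, 640, 480, 307190], [523, 222, 3, 6, 10]] [[319.5, 239.5], [524.1, 224.7]]
screws [array([369.97721842, 129.46129072]), array([358.65030621, 176.50764275])]
plate [[551.6 151.6]
 [531.5 234.8]
 [608.3 257.2]
 [631.1 168.5]] [580.61162708 203.01790547]
slot mouth [[381.8 147.9]
 [377.2 167.4]
 [353.6 140.3]
 [348.9 160. ]]
[362.1 153.1  39.3]
[341.6 147.8  52.1]
[373.4 130.2  49.1]
[345.2 124.1  51.6]
[437.4 167.9  17.7]
[ 3.57600222e+02 -2.06364049e+02  2.40155808e-01]
```

Run:
```python
from h import *
b=dict(np.load("wb2.npz")); im=b["image"].astype(int)
roi=np.zeros(im.shape[:2],bool); roi[250:315,280:360]=1
red=(((im[...,2]-im[...,1])>35)&roi).astype(np.uint8)
n,l,st,ce=cv2.connectedComponentsWithStats(red); print(st[1:].tolist())
C=[]
for k in range(1,n):
    if st[k][4]<20: continue
    ys,xs=np.nonzero(l==k); w=(im[...,2]-im[...,1])[ys,xs].astype(float)
    p=np.array([onz(b,x,y,40)[:2] for x,y in zip(xs,ys)]); c=np.average(p,axis=0,weights=w)
    d=np.linalg.svd(p-c)[2][0]; d*=np.sign(d[0]); t=(p-c)@d; print(c,np.degrees(np.arctan2(d[1],d[0])),t.min(),t.max()); C.append(c+d*(t.min()+t.max())/2)
C=np.array(C); print("sep",np.linalg.norm(C[0]-C[1]))
lc=C.mean(0)
# board yaw from slot & lines
slot=(np.array([381.8,147.9])+[377.2,167.4]+[353.6,140.3]+[348.9,160])/4
d=lc-slot; print("slot->lines yaw",np.degrees(np.arctan2(d[1],d[0])),np.linalg.norm(d))
yaw=np.arctan2(d[1],d[0]); e=np.array([np.cos(yaw),np.sin(yaw)])
red_lines=lc+2*e; print("red_lines",red_lines,"origin",red_lines-105*e,"heel_seat",red_lines-226.5*e, "screws y", [(np.array(s)-red_lines)@[-e[1],e[0]] for s in [(369.98,129.46),(358.65,176.5)]],"plate", [((np.array(s)-red_lines)@e,(np.array(s)-red_lines)@[-e[1],e[0]]) for s in [(551.6,151.6),(531.5,234.8),(608.3,257.2),(631.1,168.5)]])
```

```text
[[313, 261, 3, 48, 105], [324, 261, 3, 48, 121]]
[588.17531901 197.77826793] 12.873791951589011 -25.727747589396017 30.122443147243445
[584.89258317 209.33297917] 13.154593286865781 -25.249175244834586 30.599718927490233
sep 12.009692087717251
slot->lines yaw 12.658426510054642 229.10111981777192
red_lines [590.85893123 204.54310751] origin [488.41108157 181.53358556] heel_seat [369.86428411 154.90828159] screws y [np.float64(-24.855088516515284), np.float64(23.524385117987265)] plate [(np.float64(-49.90655884356792), np.float64(-43.053126464467965)), (np.float64(-51.2856974356621), np.float64(42.529278133345244)), (np.float64(28.556284901764506), np.float64(47.55499762711412)), (np.float64(31.364536097400766), np.float64(-43.985396326714856))]
```

Run:
```python
from workcell import *
from h import *
ps=np.radians(-5.5); R=Rd(ps+np.pi/2)
movep([536.5,-154.4,110],R)
print(movel([536.5,-154.4,15.5],max_speed=120,guard=15))
s=read_state();print(s['time'],s['eef_pos'],s['ft_force'])
clamp()
s=read_state();print(s['time'],s['eef_pos'],s['finger_gap'],s['ft_force'])
snap("wg")
```

```text
False
9.175 [ 536.97157229 -154.52919623   16.24819528] [0.35993341 0.9222794  1.24967424]
9.825 [ 537.21331179 -154.71006657   16.40311365] 15.457351364828638 [-0.53582221 -0.2280162  14.9121511 ]
wg 10.18 [ 537.2 -154.7   16.4] [ 0.08  0.74  0.13  1.92 -0.19  0.49  1.82]
```

View pics/wg.png

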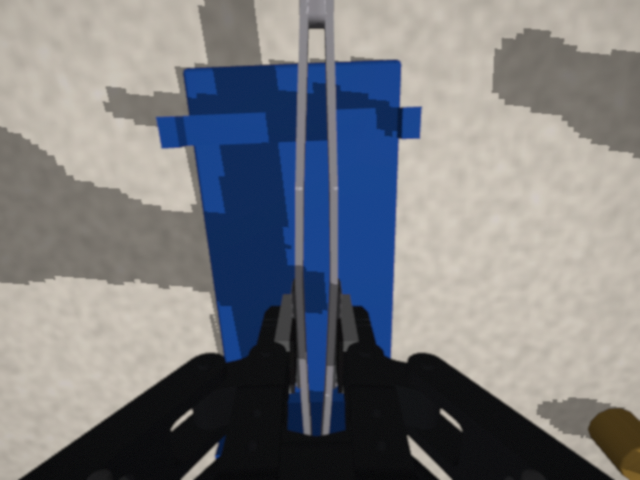

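Run:
```python
from workcell import *
from h import *
movel([537.2,-154.7,135],max_speed=150)
s=read_state();print(s['time'],s['finger_gap'],s['ft_force'])
ps=np.radians(12.9); R=Rd(ps+np.pi/2)
movep([489.1,181.8,135],R)
movel([489.1,181.8,46],max_speed=120)
s=read_state();print(s['time'],s['eef_pos'],s['finger_gap'],s['ft_force'])
snap("wp"); snap("sp","side")
```

```text
11.125 15.04163233322762 [ 0.2471667   0.54215054 -0.91267809]
13.3 [489.51106177 181.76609598  46.53842139] 15.569138056214616 [ 0.49804307 -0.12489077 -1.5535568 ]
wp 13.65 [489.3 181.9  46.3] [-0.53  0.65  0.08  2.   -0.1   0.49  1.42]
sp 14.0 [489.1 181.8  46. ] [-0.53  0.65  0.08  2.   -0.1   0.49  1.42]
```

View pics/wp.png

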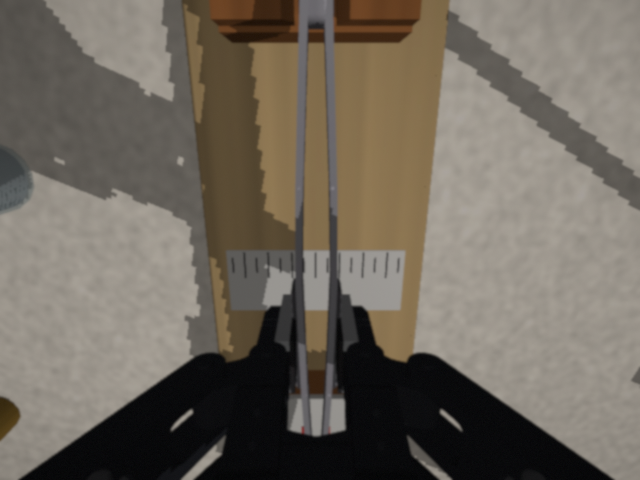

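View pics/sp.png

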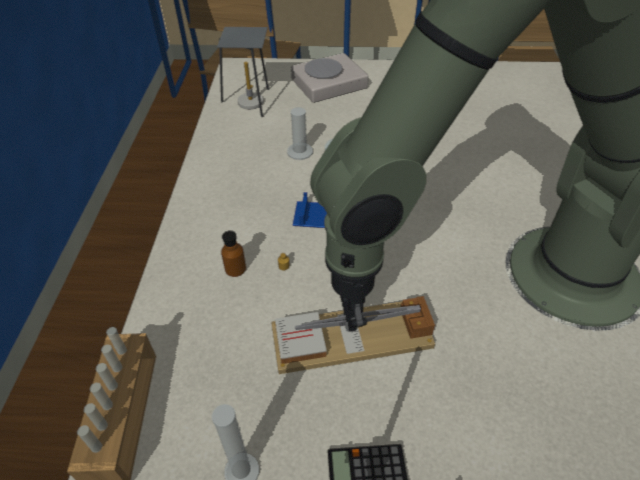

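Run:
```python
from workcell import *
from h import *
w=dict(np.load("wp.npz"))
for u,v in [(317,8),(302,100),(331,100),(299,200),(334,200),(316,14),(280,8)]: print(u,v,pt(w,u,v).round(1))
g=movel([489.1,181.8,28.6],max_speed=50,guard=6)
s=read_state();print(g,s['time'],s['eef_pos'],s['finger_gap'],s['ft_force'])
c=snap("wq")
for u,v in [(317,8),(302,100),(331,100),(299,200),(334,200),(316,14),(280,8)]: print(u,v,pt(c,u,v).round(1))
```

```text
317 8 [380.5 157.2  70.1]
302 100 [405.3 158.2  69.3]
331 100 [403.3 166.9  68.8]
299 200 [436.5 163.8  68.3]
334 200 [433.6 175.3  69.3]
316 14 [381.7 157.2  68.8]
280 8 [378.5 144.1  49.2]
True 14.3833 [488.95835181 181.78646859  28.45622994] 15.343301034706487 [-2.09091936 -0.55111719 11.36905597]
wq 14.73 [489.  181.8  28.5] [-0.52  0.68  0.07  2.01 -0.1   0.46  1.42]
317 8 [380.3 157.1  52.5]
302 100 [405.  158.1  52.9]
331 100 [403.  166.7  51.3]
299 200 [435.6 163.7  53. ]
334 200 [433.3 175.2  51.3]
316 14 [381.8 157.2  52.6]
280 8 [381.6 146.2  47.6]
```

View pics/wq.png

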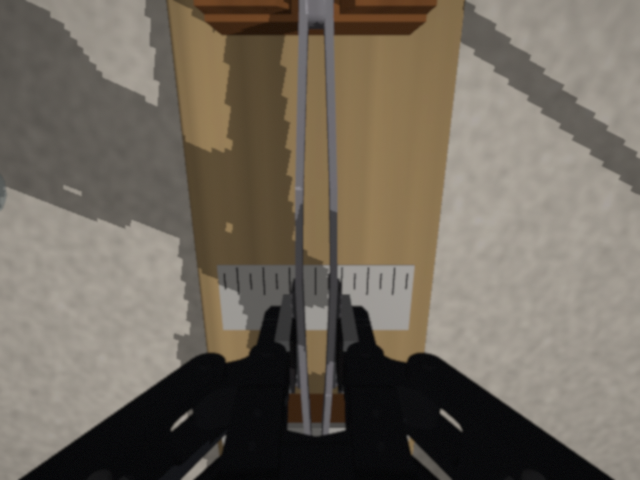

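Run:
```python
from workcell import *
from h import *
open_gripper()
s=read_state();print(s['time'],s['eef_pos'],s['finger_gap'],s['ft_force'])
c=snap("wr")
```

```text
15.4167 [488.87058059 181.79353129  28.66122885] 85.54582871172092 [ 0.65595312 -0.50918273  0.81844363]
wr 15.77 [488.9 181.8  28.7] [-0.52  0.68  0.07  2.01 -0.1   0.46  1.42]
```

View pics/wr.png

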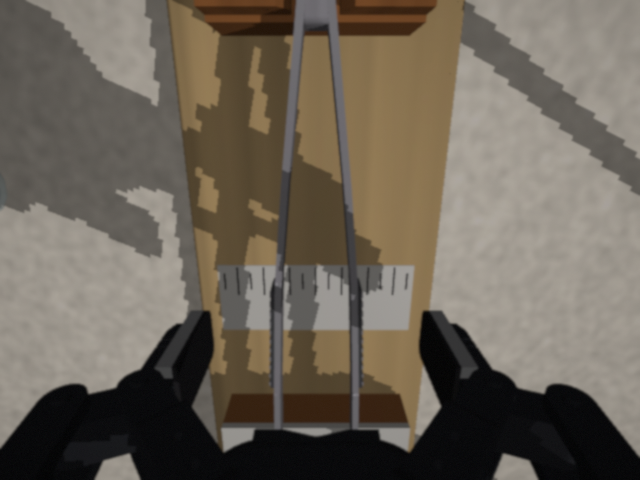

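Run:
```python
from h import *
from scipy.ndimage import map_coordinates
def prof(name,z,g,yaw,xs,chan):
    c=dict(np.load(name+".npz")); im=c["image"].astype(float)
    e=np.array([np.cos(yaw),np.sin(yaw)]); n=np.array([-e[1],e[0]])
    ys=np.arange(-30,30.01,.1)
    for x in xs:
        p=[proj(c,[*(g+x*e+y*n),z]) for y in ys]; uv=np.array(p)
        v=[map_coordinates(im[...,k],[uv[:,1],uv[:,0]],order=1) for k in range(3)]
        s=chan(v)
        on=s>0.5; L=np.nonzero(np.diff(on.astype(int)))[0]
        print(x,[round(ys[i],1) for i in L], uv[300].round())
print("rest"); prof("wf2",40,np.array([536.5,-154.4]),np.radians(-5.5),[-80,-70,-60,-50,-42,-35,-25,-15,0,15,25,35,42,50], lambda v:1-(v[0]-v[2])/(v[0]+1)/0.7*1.0)
print("board"); prof("wr",52,np.array([488.6,181.7]),np.radians(12.9),[-100,-90,-80,-70,-60,-52,-45,-40,-35,0,10,20,25], lambda v:1-(v[2]-v[0])/(v[2]+1)/0.45*1.0)
```

```text
rest
-80 [np.float64(-10.3), np.float64(-6.8), np.float64(5.8), np.float64(9.1)] [313. 106.]
-70 [np.float64(-11.5), np.float64(-8.0), np.float64(7.5), np.float64(10.2)] [313. 118.]
-60 [np.float64(-12.6), np.float64(-8.9), np.float64(8.6), np.float64(11.6)] [313. 129.]
-50 [np.float64(-13.5), np.float64(-9.7), np.float64(9.6), np.float64(12.3)] [313. 140.]
-42 [np.float64(-14.4), np.float64(-10.3), np.float64(10.5), np.float64(13.0)] [312. 149.]
-35 [np.float64(-15.0), np.float64(-11.1), np.float64(11.2), np.float64(13.7)] [312. 157.]
-25 [np.float64(-15.9), np.float64(-11.8), np.float64(11.8), np.float64(14.8)] [312. 167.]
-15 [np.float64(-17.4), np.float64(-12.4), np.float64(12.3), np.float64(16.6)] [312. 178.]
0 [np.float64(-17.7), np.float64(-13.1), np.float64(13.1), np.float64(17.1)] [312. 193.]
15 [np.float64(-18.4), np.float64(-13.6), np.float64(13.6), np.float64(17.7)] [312. 208.]
25 [np.float64(-17.6), np.float64(-14.1), np.float64(14.0), np.float64(16.8)] [312. 217.]
35 [np.float64(-17.7), np.float64(-14.4), np.float64(14.5), np.float64(17.3)] [312. 227.]
42 [np.float64(-1
[... 629 characters left out ...]
7), np.float64(-9.8), np.float64(9.3), np.float64(12.2)] [316. 210.]
-45 [np.float64(-13.4), np.float64(-10.4), np.float64(10.0), np.float64(12.8)] [316. 230.]
-40 [np.float64(-13.6), np.float64(-10.9), np.float64(10.4), np.float64(13.4)] [316. 244.]
-35 [np.float64(-14.3), np.float64(-11.4), np.float64(10.9), np.float64(13.8)] [316. 257.]
0 [np.float64(-18.1), np.float64(-13.1), np.float64(12.9), np.float64(17.7)] [316. 341.]
10 [np.float64(-18.2), np.float64(-13.6), np.float64(13.4), np.float64(17.7)] [316. 363.]
20 [np.float64(-19.3), np.float64(-13.7), np.float64(13.6), np.float64(18.9)] [316. 384.]
25 [np.float64(-17.7), np.float64(-13.9), np.float64(13.7), np.float64(17.3)] [316. 394.]
```

```bash
cat >> h.py <<'E'
O=np.array([488.6,181.7]); BE=np.radians(12.9); EE=np.array([np.cos(BE),np.sin(BE)]); NN=np.array([-EE[1],EE[0]])
def pose(phi,x0,c,z):
    "tool turned phi (deg) from straight-across, modulo the half turn; centre at board x0, lateral c"
    return [*(O+x0*EE+c*NN),z],Rd(BE+np.pi/2+np.radians(phi-180))
E
python3 - <<'E'
from workcell import *
from h import *
movel([488.9,181.8,120],max_speed=200)
p,R=pose(45,-8,-1.0,120); print(p,inverse_kinematics(p,R))
movep(p,R)
s=read_state();print(s['time'],s['eef_pos'],s['qpos'].round(2))
snap("wu")
E
```

```text
[np.float64(481.0251605624812), np.float64(178.93923787772115), 120] [-0.99400473  0.64008018  0.74153867  2.01545498 -0.64643083  0.73383893
 -0.40991335]
18.0333 [480.91904784 178.77401603 119.71630087] [-0.99  0.64  0.74  2.02 -0.65  0.73 -0.41]
wu 18.38 [481.  178.9 120. ] [-0.99  0.64  0.74  2.02 -0.65  0.73 -0.41]
```

View pics/wu.png

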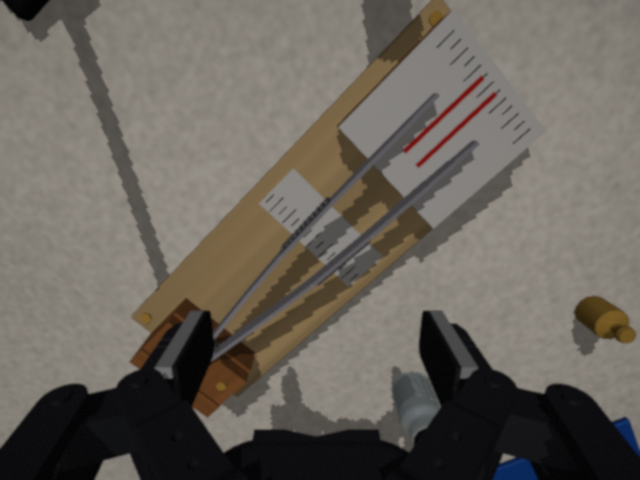

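Run:
```python
from workcell import *
from h import *
c=dict(np.load("wu.npz"))
for u,v in [(433,97),(474,144)]:
    p=onz(c,u,v,49.5)[:2]-O; print("tip",p@EE,p@NN)
for u,v in [(481,79),(494,96),(406,150),(418,164)]:
    p=onz(c,u,v,40)[:2]-O; print("line",p@EE,p@NN)
p,R=pose(45,-8,-1.0,22); g=movel(p,max_speed=120,guard=10)
s=read_state();print(g,s['time'],s['eef_pos'],s['ft_force'].round(2),s['torque'].round(2))
for ph,cc in [(52,-1.2),(57,-1.3)]:
    p,R=pose(ph,-8,cc,22); g=movel(p,R,guard=30)
    wait(.1);s=read_state();print(ph,g,s['time'],s['eef_pos'].round(2),s['ft_force'].round(2),s['torque'].round(2),s['finger_gap'])
snap("w57")
```

```text
tip 102.98562408310485 18.661767528609836
tip 103.69936900085777 -17.338862451553563
line 130.27969810835228 5.1811107761752755
line 130.15913753733457 -7.300615076787937
line 75.13625498665805 5.1756271274472585
line 74.89521966425907 -6.281566073611927
False 19.35 [481.36429092 178.95168033  22.52103686] [ 0.09 -0.04  0.27] [-0.05 -0.03  0.  ]
52 False 19.725 [481.22 178.92  22.35] [-0.12 -0.72  0.15] [-0.01  0.02 -0.02] 85.74548521300461
57 False 20.075 [481.12 178.66  22.06] [-0.08 -0.24 -0.22] [-0.    0.01 -0.04] 85.47326975432586
w57 20.43 [481.1 178.7  22. ] [-0.83  0.76  0.5   2.05 -0.74  0.52 -0.13]
```

View pics/w57.png

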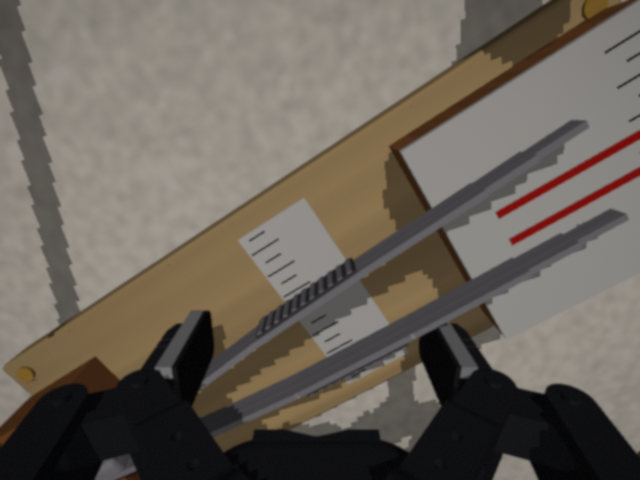

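```bash
cat >> h.py <<'E'
def tips(c,a,b):
    r=[]
    for u,v in (a,b):
        p=onz(c,u,v,49.5)[:2]-O; r.append((round(p@EE,1),round(p@NN,1)))
    return r
E
python3 - <<'E'
from workcell import *
from h import *
c=dict(np.load("w57.npz"))
print(tips(c,(585,121),(625,211)))
for ph,cc in [(60,-1.3),(62,-1.4)]:
    p,R=pose(ph,-8,cc,22); g=movel(p,R,guard=30)
    wait(.1);s=read_state();print(ph,g,s['time'],s['eef_pos'].round(2),s['ft_force'].round(2),s['torque'].round(2),s['finger_gap'])
snap("w62")
E
```

```text
[(np.float64(105.3), np.float64(23.1)), (np.float64(106.7), np.float64(-11.2))]
60 False 20.775 [481.12 178.78  22.  ] [ 0.15  1.96 -0.64] [ 0.4  -0.09 -0.24] 85.2620026228816
62 False 21.125 [481.23 178.75  22.06] [1.07 5.21 0.23] [ 0.86 -0.19 -0.55] 85.26028586258553
w62 21.48 [481.2 178.6  22. ] [-0.82  0.76  0.48  2.05 -0.71  0.51 -0.07]
```

View pics/w62.png

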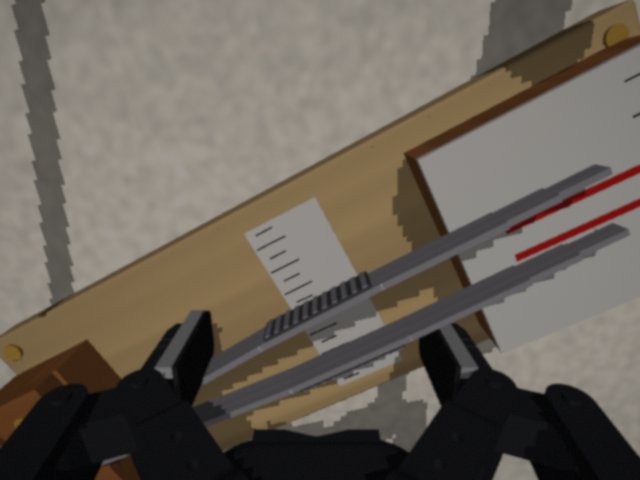

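Run:
```python
from h import *
c=dict(np.load("w62.npz"))
print(tips(c,(610,168),(629,229)))
for u,v in [(600,170),(620,231)]: print(pt(c,u,v).round(1))
for u,v in [(639,168),(639,200),(518,257)]:
    p=onz(c,u,v,40)[:2]-O; print("line",p@EE,p@NN)
cv2.imwrite("pics/w62z.png",cv2.resize(c["image"][130:290,480:640],None,fx=3.7,fy=3.7,interpolation=cv2.INTER_CUBIC))
```

```text
[(np.float64(106.2), np.float64(15.1)), (np.float64(107.1), np.float64(-8.1))]
[585.9 220.2  49.3]
[592.1 197.6  49.2]
line 120.99807836753072 5.645913828917224
line 118.63752419977573 -5.686918186229028
line 74.62550029106275 -6.639664091982439
```

View pics/w62z.png

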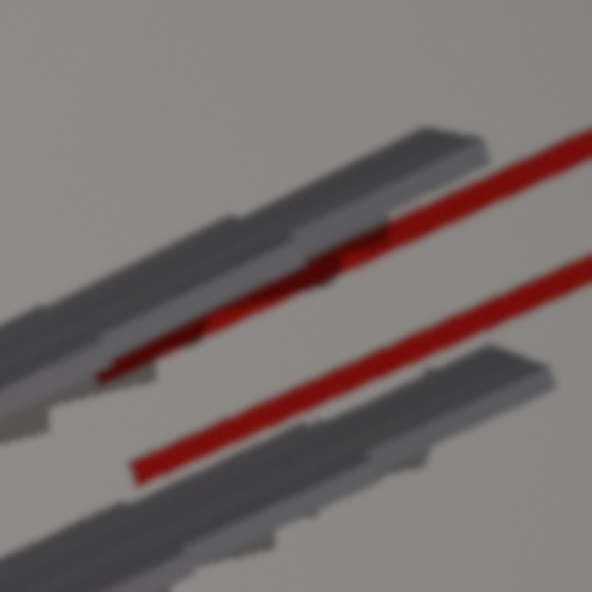

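Run:
```python
from workcell import *
from h import *
c=dict(np.load("w62.npz")); print(tips(c,(603.8,166.2),(620.5,226.7)))
for ph,cc in [(63.5,-2.2),(64.6,-2.8)]:
    p,R=pose(ph,-8,cc,22); g=movel(p,R,guard=40)
    wait(.1);s=read_state();print(ph,g,s['time'],s['eef_pos'].round(2),s['ft_force'].round(2),s['torque'].round(2),s['finger_gap'])
c=snap("w64")
cv2.imwrite("pics/w64z.png",cv2.resize(c["image"][130:290,480:640],None,fx=3.7,fy=3.7,interpolation=cv2.INTER_CUBIC))
```

```text
[(np.float64(104.6), np.float64(16.6)), (np.float64(104.8), np.float64(-6.0))]
63.5 False 21.825 [481.42 178.07  22.05] [ 1.51  6.54 -0.83] [ 1.26 -0.33 -0.68] 85.40368726801287
64.6 False 22.175 [481.7  177.73  22.1 ] [ 3.06  7.2  -0.23] [ 1.61 -0.4  -0.81] 85.38278011527379
w64 22.52 [481.7 177.8  22.1] [-0.81  0.75  0.47  2.05 -0.7   0.5  -0.04]
```

View pics/w64z.png

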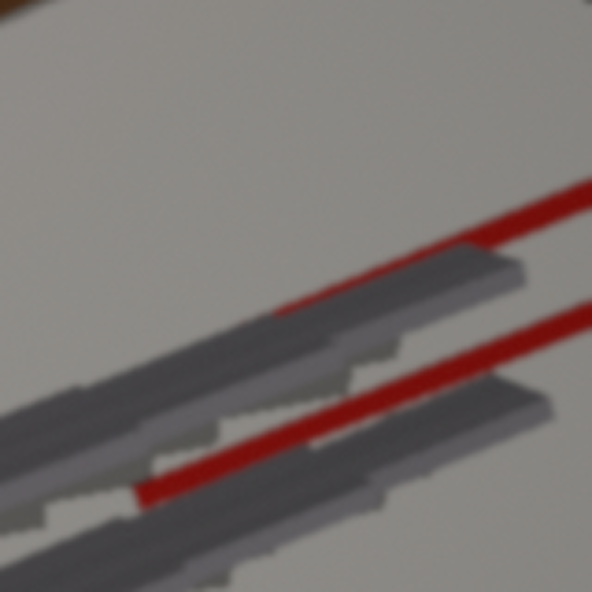

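View pics/w64.png

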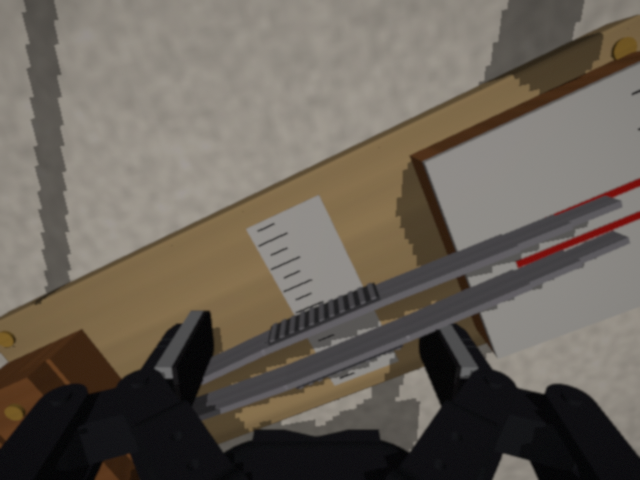

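Run:
```python
from h import *
c=dict(np.load("w64.npz")); t=tips(c,(613.5,198.1),(620.8,234.2)); print(t)
for u,v in [(640,181.9),(640,215.1),(517.5,130+497/3.7)]:
    p=onz(c,u,v,40)[:2]-O; print("line",p@EE,p@NN)
```

```text
[(np.float64(104.9), np.float64(8.8)), (np.float64(104.8), np.float64(-4.7))]
line 120.4300007092218 5.351632133997327
line 118.46645144145228 -6.836670802806752
line 74.13364346970378 -6.7922872349304635
```

Run:
```python
from workcell import *
from h import *
p,R=pose(65.0,-8,-4.0,22); g=movel(p,R,guard=40)
wait(.1);s=read_state();print(g,s['time'],s['eef_pos'].round(2),s['ft_force'].round(2),s['torque'].round(2),s['finger_gap'])
c=snap("w65")
cv2.imwrite("pics/w65z.png",cv2.resize(c["image"][130:290,480:640],None,fx=3.7,fy=3.7,interpolation=cv2.INTER_CUBIC))
c=snap("s65","side"); cv2.imwrite("pics/s65z.png",cv2.resize(c["image"][270:390,250:450],None,fx=4,fy=4,interpolation=cv2.INTER_CUBIC))
```

```text
False 22.875 [482.13 176.8   22.16] [ 2.45  9.16 -0.99] [ 1.85 -0.55 -0.95] 85.42076510173084
w65 23.23 [482.1 176.8  22.2] [-0.8   0.75  0.47  2.05 -0.7   0.5  -0.03]
s65 23.57 [482.1 176.8  22.2] [-0.8   0.75  0.47  2.05 -0.7   0.5  -0.03]
```

View pics/w65z.png

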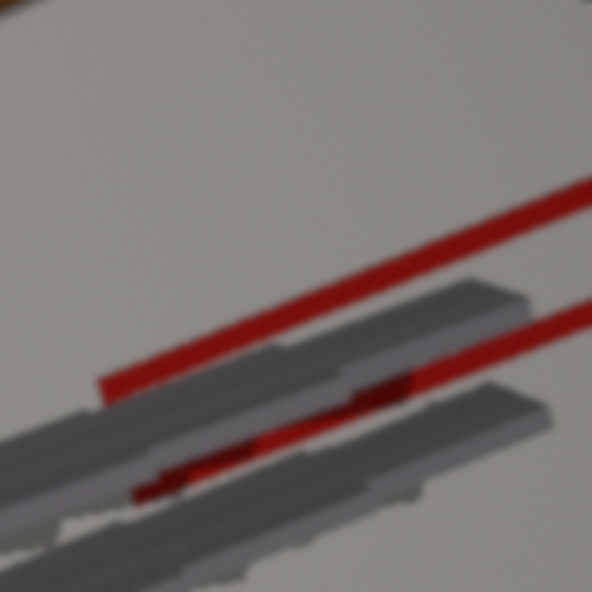

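View pics/s65z.png

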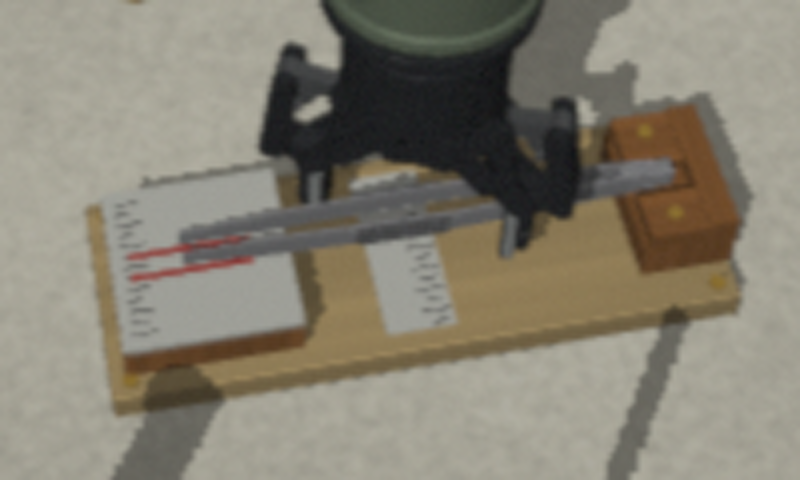

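View pics/w65.png

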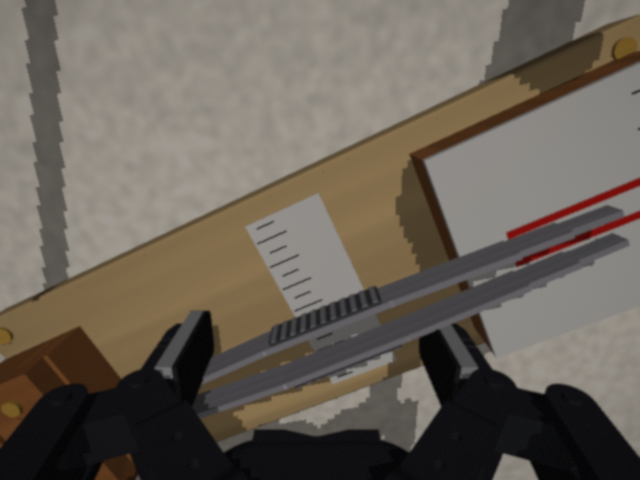

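Run:
```python
from h import *
c=dict(np.load("w65.npz")); t=tips(c,(615.1,207.8),(620.5,236.5)); print(t)
for u,v in [(640,130+189/3.7),(640,130+311/3.7),(508,130+390/3.7),(517.5,130+492/3.7)]:
    p=onz(c,u,v,40)[:2]-O; print("line",p@EE,p@NN)
```

```text
[(np.float64(104.9), np.float64(5.1)), (np.float64(104.8), np.float64(-5.8))]
line 120.66025379781759 5.485249218512063
line 118.79419196742008 -6.618556926849227
line 74.18930432980854 5.365597014506221
line 74.50711534630479 -6.7347368774202785
```

Run:
```python
from workcell import *
from h import *
p,R=pose(64.7,-8,-4.0,22); g=movel(p,R,guard=40)
wait(1.2);s=read_state();print(g,s['time'],s['eef_pos'].round(2),s['ft_force'].round(2),s['torque'].round(2),s['finger_gap'])
c=snap("w66")
cv2.imwrite("pics/w66z.png",cv2.resize(c["image"][130:290,480:640],None,fx=3.7,fy=3.7,interpolation=cv2.INTER_CUBIC))
gp=s['eef_pos']+s['tool_rot']@[0,0,-18.7]; print("grasp pt rel grip",(gp[:2]-O)@EE,(gp[:2]-O)@NN)
for u,v in [(600,212),(606,240),(430,268),(500,245),(420,305),(250,385),(300,350),(215,405)]:
    q=pt(c,u,v); d=q[:2]-O; print((u,v),round(d@EE,1),round(d@NN,1),q[2].round(1))
```

```text
False 25.025 [482.11 176.75  22.15] [ 2.46  8.63 -0.78] [ 1.8  -0.51 -0.93] 85.22935049215091
w66 25.38 [482.1 176.8  22.1] [-0.8   0.75  0.47  2.05 -0.7   0.5  -0.03]
grasp pt rel grip -7.446611587447454 -3.3951229811264803
(600, 212) 101.2 4.2 47.9
(606, 240) 102.3 -8.0 46.0
(430, 268) 44.0 6.4 43.0
(500, 245) 68.6 5.8 45.8
(420, 305) 36.7 -22.5 18.3
(250, 385) -38.5 -9.1 46.7
(300, 350) -23.7 -21.4 17.6
(215, 405) -53.8 -9.4 50.1
```

View pics/w66z.png

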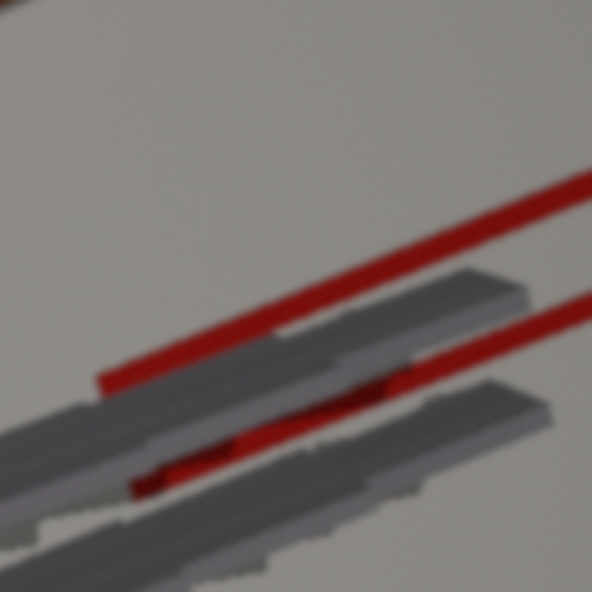

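View pics/w66.png

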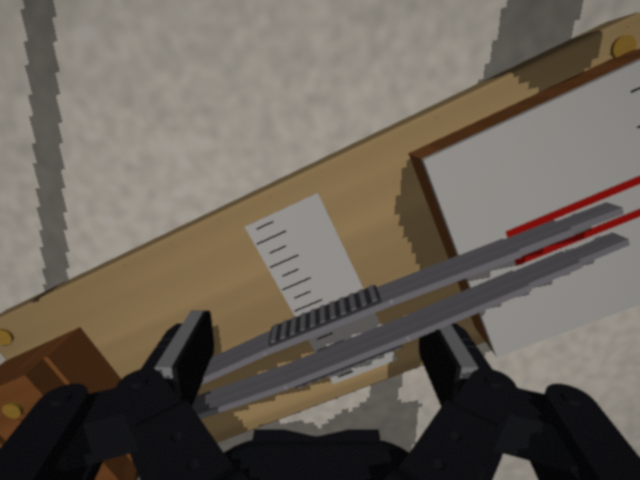

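Run:
```python
from h import *
c=dict(np.load("w66.npz")); t=tips(c,(614.2,205.3),(620.5,235.8)); print(t)
for u,v in [(640,130+182/3.7),(640,130+305/3.7)]:
    p=onz(c,u,v,40)[:2]-O; print("line",p@EE,p@NN)
# highest points (arm tops) by board x and side
v,u=np.mgrid[100:430:2,200:640:2]; P=np.array([pt(c,a,b) for a,b in zip(u.ravel(),v.ravel())]); ok=P[:,2]>40
D=P[:,:2]-O; X=D@EE; Y=D@NN
for x in range(-60,110,20):
    for lo,hi in [(0,20),(-20,-1)]:
        m=ok&(abs(X-x)<5)&(Y>lo)&(Y<hi)&(P[:,2]<56)
        if m.sum()>5: print(x,lo,m.sum(),np.percentile(P[m,2],90).round(1),end=' | ')
    print()
```

```text
[(np.float64(104.9), np.float64(5.4)), (np.float64(104.8), np.float64(-6.2))]
line 120.78425944847451 5.441233025234098
line 118.84633787260984 -6.712191167779718
-60 -20 91 52.3 | 
-40 0 159 52.5 | -40 -20 146 52.3 | 
-20 0 143 52.5 | -20 -20 160 52.3 | 
0 0 169 52.6 | 0 -20 175 52.5 | 
20 0 180 52.7 | 20 -20 180 52.3 | 
40 0 171 52.8 | 40 -20 251 54.1 | 
60 0 302 52.4 | 60 -20 219 52.3 | 
80 0 337 51.2 | 80 -20 225 51.5 | 
100 0 322 49.8 | 100 -20 230 49.9 |
```

Run:
```python
from workcell import *
s=read_state();print(s['time'],s['qvel'].round(4),s['ft_force'].round(2))
finish_job()
```

```text
25.375 [-0.001   0.0017  0.0017 -0.0006 -0.0011 -0.0009  0.0012] [ 3.19  8.41 -0.48]
the job is handed in; nothing more can be done
```

I handed the job in at 25.4 s with the points squeezed to about 11.6 mm and held over the red lines. The squeeze does not press on the ribs themselves.

**Placing:** I lifted the forceps off the blue rest by the ribbed grips, lowered the heel into the slot and let go. The picture then showed both arms sprung open, with the points about 36 mm apart either side of the red lines.

**Squeezing:** The gripper can only open fully or clamp at 60 N, and at the pick a clamp took the arms fully closed. So I kept the fingers fully open and lowered them around the arms. I then turned the gripper about 65° so that the inner edges of the fingers pressed the two arms inward. The fingers touch the arms by calculation about 35 mm ahead of and 50 mm behind the middle of the grips, just beyond the ribs. This departs from "take them by the ribbed finger grips".

**Last checks, measured in the wrist camera:**

| Check | Measured | Required |
|---|---|---|
| Points apart | 11.6 mm | 9.5 to 14.5 mm |
| Left point, off its line | 0.0 mm | within 4.5 mm |
| Right point, off its line | 0.5 mm | within 4.5 mm |
| Grasp point from the middle of the grips | about 8 mm | within 22 mm |
| Net force on the tool | about 9 N | over 4 N between fingers and forceps |

- **Level and still:** the arm tops were level, at 52.3–52.8 mm apart from one 54.1 mm reading at the finger contact. The pose had been held for more than 1 s before hand-in.
- **Not measured directly:** the finger contact force was only inferred from the wrist reading. The heel's sideways position was only seen to be in its slot, pushed towards the right wall by an estimated 2–2.5 mm.
- **Other things on the bench:** I touched none of them that I know of, but did not check their positions again at the end.

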